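Switch the bench dust suction to the square intake

ROBOT

A 6-joint arm with a two-finger parallel gripper is mounted at the origin on a cart in front of the work surface, level with it; the furniture and walls round the work are solid. World frame = base frame: x ahead of the robot, y to its left, z up, the work surface at z = 0. Lengths are in m, angles in degrees, forces in N, time in s.
With the tool pointing down it reaches from about 0.375 to 0.9 m from the base axis. Payload 3.1 kg.
Tool frame: the origin (TCP) lies at the very end of the fingers, on their centre line; the grasp point (between the pads) lies 19 mm behind it (bot.hold_point_z is the z of the grasp point in the tool frame, in m); z points along the fingers, y is the line along which they close (so a half turn about z gives the same grasp; the last joint's range is limited). The gripper opens to 87 mm and grips with 3 to 60 N. Pads are 19 mm wide; open, the fingers measure 117 mm over their backs; the gripper's body (75 mm by 190 mm) begins 51 mm behind the grasp point.
Start: joints at [-83.566, 30.224, 82.088, -0, 67.689, -10.227], TCP at [0.179, -0.599, 0.223] pointing down, gripper open.
Joint ranges: [-176.69, 176.69], [-43.24, 126.21], [12.49, 139.97], [-82, 262], [0, 151.66], [-163.58, 163.58]. Speed limits (degrees/s): [159.86, 159.86, 180, 180, 180, 180].

INTERFACE

Orientations are given as a 3x3 rotation matrix whose columns are the frame's x, y, z axes.
In Python, from rig import bot, capture, camera_model gives the robot as it stands.
- The arm moves only by the tool apply_moves, never from a script. Its argument "plan" is text: rows parted by semicolons, each of 6 numbers parted by spaces: the shift along the tool's x, y, z in units of 0.05 m (1.0 is 0.05 m), then the turn, a rotation vector about the tool's x, y, z in units of 360 degrees (1.0 is 360 degrees). In form: dx dy dz ax ay az; .... A call has 1 to 10 rows; each row shifts and turns the commanded pose from where the row before left it, along the tool's axes as they then stand; what a row does not reach is not made up. A row lasts 1/12 s, in which the tool goes at most 41.7 mm and 7.16 degrees, less where a joint would pass 70% of its speed; a pose out of reach is approached as far as the arm can. A call with a number of a shift or a turn outside -1 to 1 is refused whole. A call with a gripper value outside its range is refused whole. "gripper" is the gripper command: -1 is shut, 1 is fully open, values between are in proportion, set as the call begins (left out, the last holds). The fingers move at their own pace and stop on an object; the grip force is fixed at half the most. Time passes only in rows, so rows that do not move let the fingers close. It gives the time, the measured TCP pose, the force, the opening and the grip force at its end, in the units of the state.
- bot.read_state(): the state, without advancing time (a new reading comes with each control period).
- capture(name): name is "scene" or "top" or "wrist"; returns the picture (400x640x3 uint8, red, green, blue); there is no depth.
- camera_model(name): a dict with "vertical_fov" (degrees; the focal length in pixels is half the picture's height over the tangent of half this angle, whatever the lens; pixels are square), "cx", "cy" (the principal point, pixels), "dist" ([k1, k2, p1, p2, k3] as OpenCV has them; the pictures are not rectified), "position" and "rotation" of the camera in the world; the wrist camera has in their place "hand_eye" (4x4, takes a point from camera to tool coordinates, whose origin is the TCP and whose axes are the flange's). Camera axes: x right, y down, z forward; pixel columns grow to the right and rows downward; lengths in m; the calibration is good to about 2 mm. A picture is of the moment at which its call begins: read the wrist's pose just before it. camera_model takes no time and is no camera call.
- bot.hand_in(): hands the job in; it is judged then, once.
The state is a dict: "time_s": time; "joint_positions": joint angles; "qvel": joint speeds; "tau": joint torques, N m; "position": TCP position; "tcp_rot": TCP orientation; "force": force on the tool from outside, world axes, zero at the start; "moment": the same for the moment, N m; "opening": opening from 0.0 (shut) to 1.0 (fully open); "grasp_force": force on a finger pad.
Only numpy, scipy, OpenCV 4.12 (cv2) and the standard library are available. Lean on these libraries where they do the work, as an engineer would, in place of code of your own. Each camera call takes 0.05 s, during which the arm holds its last target. There are 200 camera calls.

TASK

Switch the dust suction over from the round intake to the square one. With a fingertip, push the square gate's lever past its half-way click to its far stop so that the gate is fully open; only then push the round gate's lever past its half-way click all the way back until that gate is fully shut. Only push the levers, do not grip them, and leave the little jar and the two bottles beside the gates where they stand.

Things in the scene. Friction and masses are not known exactly. Their poses are not given: they have to be found in the camera images.
- square_gate: dust gate fixed on the bench: grey housing 110 (x) x 140 (y) x 22 mm; its intake is a SQUARE grey frame, 67 x 64 mm with two guard bars, top 50 mm above the bench, on its -y half. Origin: centre of the underside; z up, x away from the robot (turned up to 7 degrees), y along the lever's travel. Lever at the edge nearest the robot; a steel blade slides with it and uncovers the dark opening.
- round_gate: the other dust gate, the same except that its intake is a ROUND grey collar, 69 mm across, top 50 mm above the bench. Same frame, same lever. The gates stand side by side, 0.2 to 0.34 m apart in y; either may be on the left. Mind the guitar body, which overhangs behind them from about x = 0.5 m (0.15 to 0.28 m up), and the red vice left of y = +0.11 m (0.29 m high).
- square_lever (a joint): travel of the square gate's lever, m: 0 = shut (lever at local y -30 mm), 0.030 = half, first click (y 0), 0.060 = fully open, hard stop (y +30 mm). Grows toward the gate's +y, the robot's left. Sprung detents at all three; pushing out of one takes about 6 N (friction 1.5 N); past the crest, 15 mm on, it runs on by itself to near the next. Starts near 0.
- round_lever (a joint): travel of the round gate's lever, same meaning, values and forces: 0 = shut, 0.030 = half, 0.060 = fully open. Starts at or near 0.060; shutting pushes it toward the gate's -y.
- square_lever_top (a point): centre of the top of the square gate's lever tab, 84 mm above the bench. The tab is an upright black block 26 mm along the gate's x, 16 mm along its y (the travel), from 30 to 80 mm above the bench, with a low rounded cap; it moves at local x = -34 mm, clear of the intake. Push its -y face to open, its +y face to shut; fingers pressing both sides at once count as gripping.
- round_lever_top (a point): the same point on the round gate's lever tab, of the same shape and size.
- cap_jar: loose small black pot with a white cap, 38 mm across, 32 mm high, standing between the gates; origin at the centre of its underside; leave it alone
- glue_bottle: loose white bottle with a pointed cap, 28 mm across, 86 mm high, behind the left-hand gate; origin at the centre of its underside; leave it alone
- oil_bottle: loose brown bottle with a black cap, 38 mm across, 101 mm high, to the right of the right-hand gate; origin at the centre of its underside; leave it alone

How it is judged:
By the outcome, as a careful person would: the job done as asked, in the order asked, and still so for the second after the job is handed in, with the robot touching nothing.
It also fails if it takes over 59 s, if anything falls off the work surface, if the arm or the gripper's body presses on something with over 40 N, if the wrist force passes 120 N, or if a joint passes its speed limit or range.

## Working session

There is one attempt and no reset: what is moved stays moved. The work goes in short steps, Python scripts to look and compute and a tool call to move; the robot and the scene stay as the last step left them, time stands still between calls to the robot, and variables do not carry over. Pictures are saved under pics/ and viewed, at most 10 in all, crops included, and the job is handed in when it is done.

Besides the shell and the picture viewer there is one more tool, called after "Emit:" by a JSON object that holds its "method" and its "body", one argument or row to a line. apply_moves: Moves the arm, as the interface text tells. Its arguments: {"type":"object","properties":{"plan":{"type":"string"},"gripper":{"type":"number"}},"required":["plan"]}

```bash
mkdir -p pics; ls
python3 - <<'E'
from rig import bot,capture,camera_model
import cv2,numpy as np
s=bot.read_state();print(s['time_s'],s['position'],np.round(s['tcp_rot'],3).tolist(),s['opening'])
for n in('scene','top'):
    im=capture(n);cv2.imwrite(f'pics/{n}0.png',im[:,:,::-1])
    m=camera_model(n);print(n,{k:np.round(v,3).tolist() for k,v in m.items() if not isinstance(v,str)})
E
```

```text
pics
0.0 [ 0.17915193 -0.59800982  0.2215776 ] [[0.958, 0.287, -0.0], [0.287, -0.958, 0.002], [0.0, -0.002, -1.0]] 0.9996699982294193
scene {'vertical_fov': 50.43, 'cx': 320.407, 'cy': 198.741, 'dist': [-0.04, 0.0, 0.0, 0.0, 0.0], 'position': [0.115, 0.272, 0.617], 'rotation': [[-0.811, -0.373, 0.45], [-0.584, 0.516, -0.626], [0.001, -0.771, -0.637]]}
top {'vertical_fov': 48.518, 'cx': 325.799, 'cy': 204.201, 'dist': [-0.075, 0.0, 0.0, 0.0, 0.0], 'position': [0.306, -0.275, 0.966], 'rotation': [[0.112, -0.973, 0.204], [-0.994, -0.11, 0.018], [0.005, -0.205, -0.979]]}
```

View pics/scene0.png

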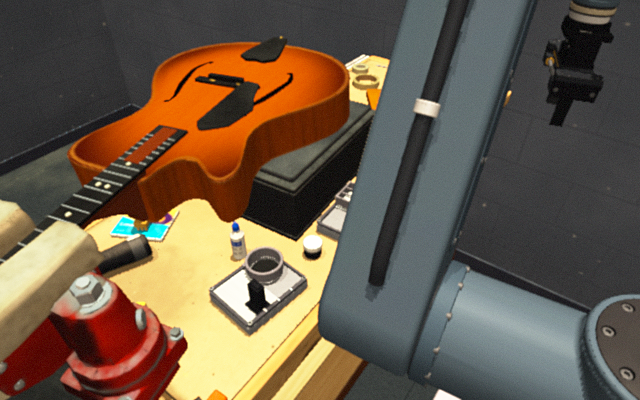

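View pics/top0.png

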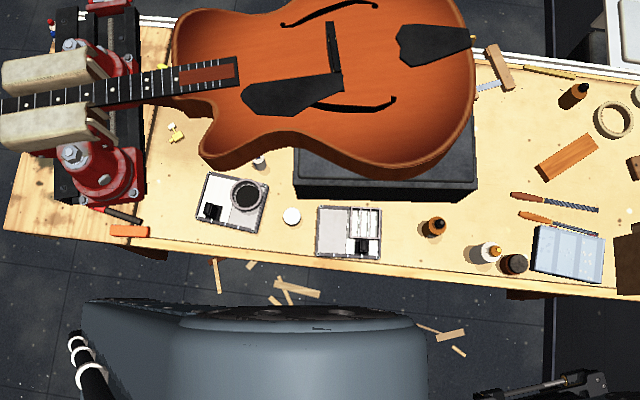

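The top view shows the round gate on the left, around (233,202), with its lever at (212,212). The square gate is in the middle at (349,232) with its lever at (362,246). The cap jar is at (291,216), the glue bottle at (259,163) and the oil bottle at (433,227). I'll enlarge this area.

```bash
cat > h.py <<'E'
import cv2,numpy as np
from rig import bot,capture,camera_model
def KD(n):
    m=camera_model(n);f=200/np.tan(np.radians(m['vertical_fov']/2))
    return m,np.array([[f,0,m['cx']],[0,f,m['cy']],[0,0,1]]),np.array(m['dist'],float)
def ray(n,px,pose=None):
    m,K,D=KD(n)
    p=cv2.undistortPoints(np.array([[px]],float),K,D).ravel()
    if n=='wrist':
        T=np.array(pose)@np.array(m['hand_eye']);R,o=T[:3,:3],T[:3,3]
    else: R,o=np.array(m['rotation']),np.array(m['position'])
    return o,R@np.array([p[0],p[1],1])
def at(n,px,z,pose=None):
    o,d=ray(n,px,pose);return o+d*(z-o[2])/d[2]
E
python3 - <<'E'
from h import *
im=cv2.imread('pics/top0.png')
c=cv2.resize(im[140:270,180:380],None,fx=4,fy=4,interpolation=cv2.INTER_CUBIC);cv2.imwrite('pics/topc.png',c)
g=im.max(2)
m=((g<45)*255).astype('uint8')
for nm,(x0,y0,x1,y1) in dict(round=(195,195,226,226),sq=(345,232,382,258)).items():
    n,l,st,ce=cv2.connectedComponentsWithStats(m[y0:y1,x0:x1])
    for i in range(1,n):
        if st[i,4]>15: print(nm,st[i]+[x0,y0,0,0,0],ce[i]+[x0,y0])
E
```

```text
round [203 202  19  19 206] [212.5        211.26699029]
sq [354 238  20  17 151] [361.06622517 245.68211921]
```

View pics/topc.png

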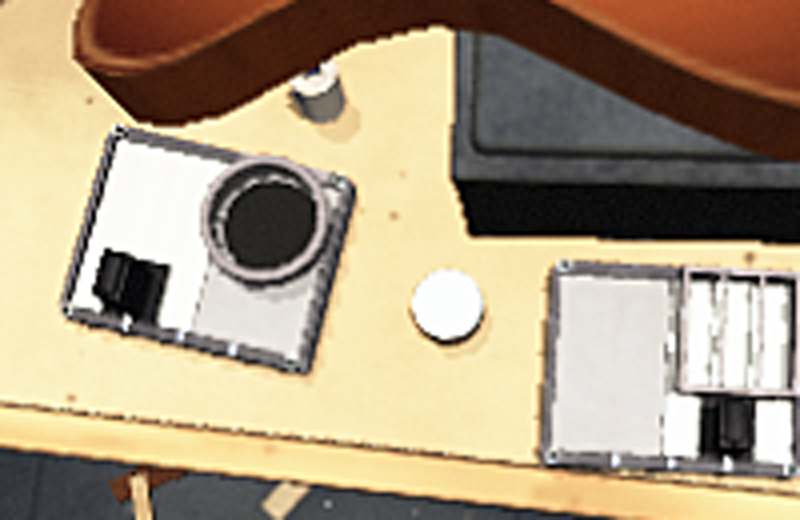

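The crop shows the round housing's corners at about (118,128), (352,183), (303,372) and (66,312), with the lever tab near (118,280). The square housing's left edge runs from (557,263) to (545,463), with its tab near (737,422). Next I'll convert these to world coordinates.

Run:
```python
from h import *
f=lambda u,v,z:at('top',(180+u/4-.4,140+v/4-.4),z)
im=cv2.imread('pics/top0.png')
cv2.imwrite('pics/sq.png',cv2.resize(im[195:265,310:440],None,fx=6,fy=6,interpolation=cv2.INTER_CUBIC))
R=[f(*p,.022) for p in((118,128),(352,183),(303,372),(66,312))]
c=np.mean(R,0);print('round corners',np.round(R,3).tolist(),c)
for a in range(4):
    d=R[a]-R[a-1];print(np.linalg.norm(d),np.degrees(np.arctan2(d[1],d[0])))
d=(R[0]-R[3])+(R[1]-R[2]);print('yaw r',np.degrees(np.arctan2(d[1],d[0])))
S=[f(557,263,.022),f(545,463,.022)];print('sq left',S,np.linalg.norm(S[0]-S[1]),np.degrees(np.arctan2(*(S[0]-S[1])[1::-1])))
print('levers r',f(118,280,.084),'s',f(737,422,.084))
print('jar',f(448,305,.032),'oil',at('top',(433,222),.1))
```

```text
round corners [[0.547, 0.008, 0.022], [0.53, -0.126, 0.022], [0.424, -0.114, 0.022], [0.442, 0.019, 0.022]] [ 0.48575132 -0.05307022  0.022     ]
0.10611145646664166 -6.011132457676954
0.13479019563268022 -97.09206605471695
0.1072696746057268 173.7044285978137
0.1342846566773098 82.41011152547895
yaw r -6.154123889054542
sq left [array([ 0.49859771, -0.24262611,  0.022     ]), array([ 0.39010386, -0.24872629,  0.022     ])] 0.1086652072783302 3.218125820921786
levers r [ 0.45201416 -0.0238486   0.084     ] s [ 0.41555157 -0.34326899  0.084     ]
jar [ 0.46720127 -0.1876623   0.032     ] oil [ 0.47460936 -0.474731    0.1       ]
```

View pics/sq.png

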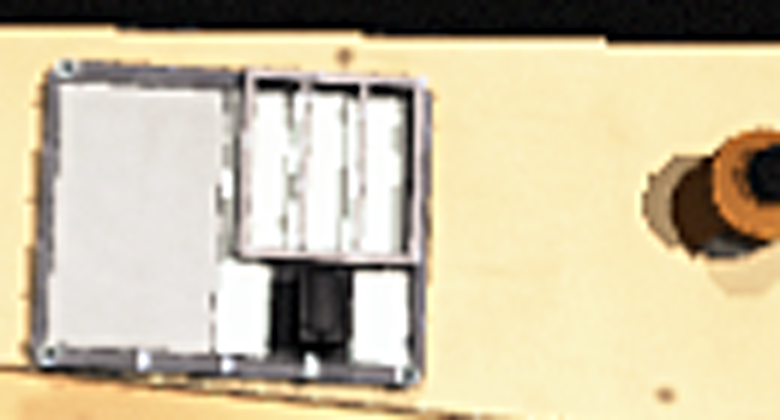

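The lever positions agree with the housing geometry to within 4 mm:

| | Square gate | Round gate |
|---|---|---|
| Yaw | about +3° | about -6° |
| Lever position (x, y) | ≈ (0.4155, -0.345) | ≈ (0.453, -0.022) |

I'll keep the gripper wide open with the fingers straddling the tab loosely, so only one inner fingertip pushes. This also keeps the gripper body clear of the vice and the oil bottle. First I move above the square lever.

Emit:
{"method": "apply_moves", "body": {
  "plan": "0 0 0 0 0 0.019; 0 0 0 0 0 0.019; 0.5 -0.52 0 0 0 0; 0.5 -0.52 0 0 0 0; 0.5 -0.52 0 0 0 0; 0.5 -0.52 0 0 0 0; 0.5 -0.52 0 0 0 0; 0.5 -0.52 0 0 0 0; 0.5 -0.52 0 0 0 0; 0.5 -0.52 0 0 0 0",
  "gripper": 1
}}

```text
time_s: 0.93
position: [0.3688, -0.3789, 0.2222]
tcp_rot: [[0.999, 0.052, -0.0], [0.052, -0.999, 0.001], [-0.0, -0.001, -1.0]]
force: [0.7, -0.7, 0.1]
opening: 1.003
grasp_force: 0.0
```

Emit:
{"method": "apply_moves", "body": {
  "plan": "0.5 -0.52 0 0 0 0; 0.5 -0.52 0 0 0 0; 0 0 0 0 0 0; 0 0 0 0 0 0"
}}

```text
time_s: 1.27
position: [0.4162, -0.3242, 0.2223]
tcp_rot: [[0.998, 0.056, -0.001], [0.056, -0.998, 0.001], [-0.001, -0.001, -1.0]]
force: [-0.7, 0.2, -0.1]
opening: 0.995
grasp_force: 0.0
```

Run:
```python
from h import *
s=bot.read_state();T=np.eye(4);T[:3,:3]=s['tcp_rot'];T[:3,3]=s['position']
im=capture('wrist');cv2.imwrite('pics/w1.png',im[:,:,::-1]);np.save('w1.npy',T)
print(np.round(T,4).tolist(),np.round(s['joint_positions'],1),s['force'])
# where do we expect lever tops
m,K,D=KD('wrist');C=np.linalg.inv(T@np.array(m['hand_eye']))
for n,p in dict(sq=(.4155,-.345,.084),rd=(.4535,-.022,.084)).items():
    p=C@np.append(p,1);print(n,p[2],cv2.projectPoints(p[:3].reshape(1,1,3),np.zeros(3),np.zeros(3),K,D)[0].ravel())
```

```text
[[0.9984, 0.0562, -0.0007, 0.4162], [0.0562, -0.9984, 0.0006, -0.3242], [-0.0007, -0.0006, -1.0, 0.2223], [0.0, 0.0, 0.0, 1.0]] [-50.1  22.8  96.   -0.   61.3  36.7] [-0.66906576  0.19945872 -0.12577098]
sq 0.30875546299722123 [336.28978116 196.68910047]
rd 0.29479213545893607 [-33.65735096 133.67534293]
```

View pics/w1.png

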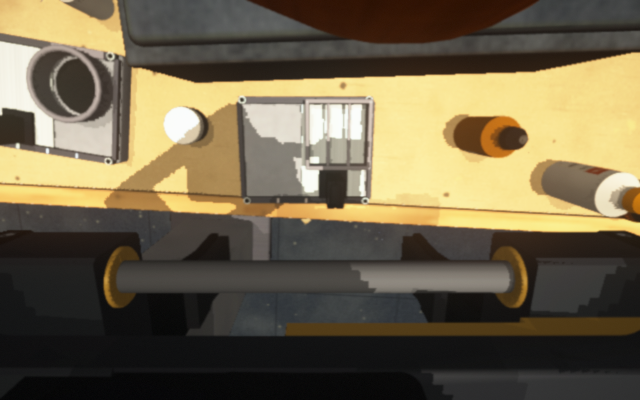

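The wrist view shows the lever tab at about (335,198), against a predicted (336,197), so the position is confirmed and the tab is between the fingers. I'll check how far the camera sticks out before descending near the guitar.

Run:
```python
from h import *
print(np.round(camera_model('wrist')['hand_eye'],3).tolist())
# guitar edge in top view: lowest-y pixels near columns, at z=.15/.28
for px in((215,165),(240,167),(330,178),(360,172)): print(px,np.round(at('top',px,.15),3),np.round(at('top',px,.28),3))
```

```text
[[-0.0, -0.968, -0.25, 0.069], [1.0, -0.001, 0.0, 0.002], [-0.0, -0.25, 0.968, -0.162], [0.0, 0.0, 0.0, 1.0]]
(215, 165) [ 0.529 -0.039  0.15 ] [ 0.493 -0.077  0.28 ]
(240, 167) [ 0.53  -0.088  0.15 ] [ 0.494 -0.118  0.28 ]
(330, 178) [ 0.528 -0.262  0.15 ] [ 0.492 -0.264  0.28 ]
(360, 172) [ 0.546 -0.318  0.15 ] [ 0.508 -0.311  0.28 ]
```

The camera sticks out 69 mm ahead of the tool, so I'll tilt the tool top 15° toward the robot to keep it clear of the guitar, then descend.

Emit:
{"method": "apply_moves", "body": {
  "plan": "0 0 0 0 0.014 0; 0 0 0 0 0.014 0; 0 0 0 0 0.014 0; -0.14 0 0.52 0 0 0; -0.14 0 0.52 0 0 0; -0.14 0 0.52 0 0 0; -0.14 0 0.52 0 0 0; -0.14 0 0.52 0 0 0; -0.12 0 0.48 0 0 0; 0 0 0 0 0 0"
}}

```text
time_s: 2.15
position: [0.4133, -0.3254, 0.059]
tcp_rot: [[0.965, 0.049, 0.256], [0.046, -0.999, 0.02], [0.257, -0.007, -0.967]]
force: [-0.6, -0.8, -0.5]
opening: 0.998
grasp_force: 0.0
```

Emit:
{"method": "apply_moves", "body": {
  "plan": "0 -0.15 0 0 0 0; 0 -0.15 0 0 0 0; 0 -0.15 0 0 0 0; 0 -0.15 0 0 0 0; 0 -0.15 0 0 0 0; 0 -0.15 0 0 0 0; 0 -0.15 0 0 0 0; 0 -0.15 0 0 0 0; 0 -0.15 0 0 0 0; 0 -0.1 0 0 0 0"
}}

```text
time_s: 2.98
position: [0.4121, -0.2522, 0.0639]
tcp_rot: [[0.964, 0.053, 0.261], [0.051, -0.999, 0.014], [0.261, -0.001, -0.965]]
force: [0.4, 0.3, -0.1]
opening: 0.999
grasp_force: 0.0
```

Emit:
{"method": "apply_moves", "body": {
  "plan": "0 -0.05 0 0 0 0; 0 0 0 0 0 0; 0 0 0 0 0 0"
}}

```text
time_s: 3.23
position: [0.4121, -0.2505, 0.0633]
tcp_rot: [[0.964, 0.053, 0.26], [0.051, -0.999, 0.014], [0.261, -0.001, -0.965]]
force: [-0.5, -0.3, -0.3]
opening: 1.001
grasp_force: 0.0
```

There's no contact force, because the lever ran ahead past the crest. I'll creep on until it presses the stop.

Emit:
{"method": "apply_moves", "body": {
  "plan": "0 -0.04 0 0 0 0; 0 -0.04 0 0 0 0; 0 0 0 0 0 0"
}}

```text
time_s: 3.48
position: [0.4123, -0.2486, 0.0632]
tcp_rot: [[0.964, 0.051, 0.261], [0.05, -0.999, 0.01], [0.261, 0.003, -0.965]]
force: [-0.2, -3.6, -0.9]
opening: 1.002
grasp_force: 1.6
```

Run:
```python
from h import *
s=bot.read_state();print(s['force'])
a=capture('top')[:,:,::-1];b=capture('wrist')[:,:,::-1]
cv2.imwrite('pics/t2.png',np.hstack([cv2.resize(a[150:290,190:390],(800,560),interpolation=2)])) 
cv2.imwrite('pics/w2.png',b)
```

```text
[-0.15725211 -3.55948096 -0.91413629]
```

View pics/w2.png

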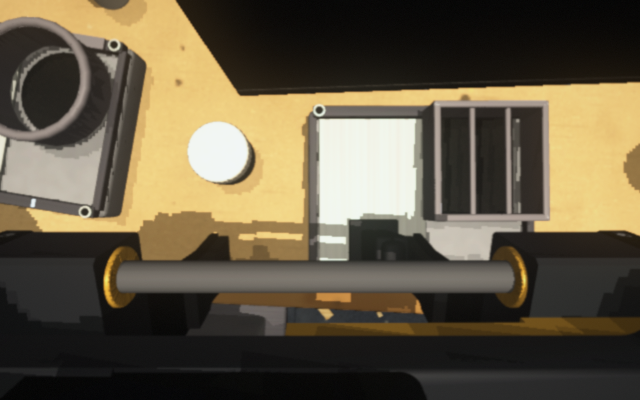

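The wrist view shows the square frame's opening now dark, with the blade withdrawn and the right finger against the tab at about (420,250). I'll push on until the force exceeds the detent's 7.5 N, which means the hard stop.

Emit:
{"method": "apply_moves", "body": {
  "plan": "0 -0.04 0 0 0 0; 0 -0.04 0 0 0 0; 0 0 0 0 0 0"
}}

```text
time_s: 3.83
position: [0.4127, -0.2485, 0.0632]
tcp_rot: [[0.964, 0.048, 0.262], [0.049, -0.999, 0.003], [0.262, 0.01, -0.965]]
force: [-3.4, -12.0, -6.9]
opening: 1.001
grasp_force: 5.6
```

The lever hit the hard stop at 12 N with no further motion. Tab y comes to about -0.284, as expected for 0.060. I'll back off, lift and turn to the round gate's yaw.

Emit:
{"method": "apply_moves", "body": {
  "plan": "0 0.2 0 0 0 0; 0 0.2 0 0 0 0; 0.13 0 -0.48 0 0 0; 0.13 0 -0.48 0 0 0; 0.13 0 -0.48 0 0 0; 0.13 0 -0.48 0 0 0; 0 0 0 -0.0033 0 0.0123; 0 0 0 -0.0033 0 0.0123; 0 0 0 0 0 0; 0 0 0 0 0 0"
}}

```text
time_s: 4.67
position: [0.4123, -0.2622, 0.1626]
tcp_rot: [[0.96, -0.105, 0.258], [-0.102, -0.994, -0.026], [0.26, -0.002, -0.966]]
force: [0.3, 0.1, -0.4]
opening: 0.998
grasp_force: 0.0
```

Run:
```python
from h import *
s=bot.read_state();R=np.array(s['tcp_rot']);p=np.array(s['position']);print(p,s['force'])
a=capture('top')[:,:,::-1];cv2.imwrite('pics/t3.png',cv2.resize(a[140:280,180:390],(840//1-60,520),interpolation=2))
y=np.radians(-6.15);g=np.array([-np.sin(y),np.cos(y),0]);lev=np.array([.4535,-.0215,0])
# +y finger inner face 15mm beyond tab +y face
t=lev+g*(.008+.015-.0435)+[.003,0,p[2]];print('target',t,'units',R.T@(t-p)/.05)
print('down .1:',R.T@np.array([0,0,-.1])/.05,'yaw',np.degrees(np.arctan2(R[1,0],R[0,0])))
```

```text
[ 0.41225323 -0.26220054  0.16255146] [ 0.28626793  0.08324438 -0.38066724]
target [ 0.4543038  -0.04188202  0.16255146] units [ 0.35894147 -4.47031329  0.10421356]
down .1: [-0.51928096  0.00333029  1.93140783] yaw -6.052865034216251
```

View pics/t3.png

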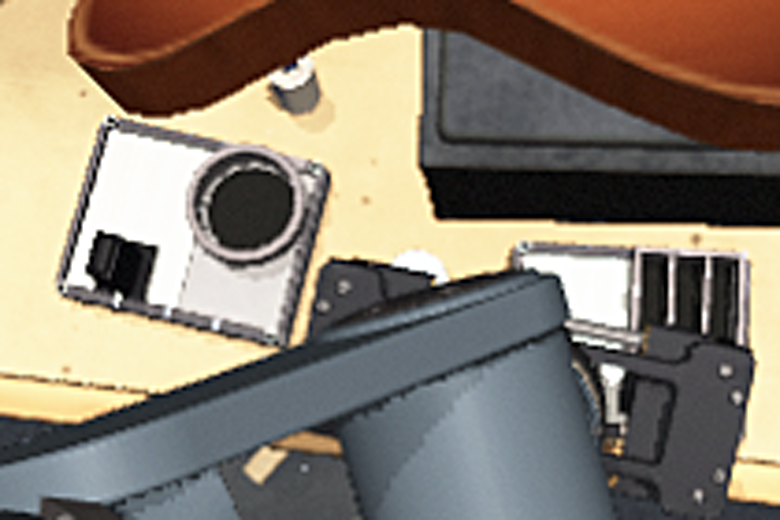

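The top view confirms the square gate's opening is dark (open) and the round lever is still at its open end, near (120,262). Next I traverse to the round lever and descend.

Emit:
{"method": "apply_moves", "body": {
  "plan": "0.04 -0.5 0.01 0 0 0; 0.04 -0.5 0.01 0 0 0; 0.04 -0.5 0.01 0 0 0; 0.04 -0.5 0.01 0 0 0; 0.04 -0.5 0.01 0 0 0; 0.04 -0.5 0.01 0 0 0; 0.04 -0.5 0.01 0 0 0; 0.04 -0.5 0.01 0 0 0; 0.04 -0.47 0.02 0 0 0; 0 0 0 0 0 0"
}}

```text
time_s: 5.55
position: [0.4544, -0.0395, 0.1618]
tcp_rot: [[0.961, -0.102, 0.256], [-0.099, -0.995, -0.025], [0.257, -0.002, -0.966]]
force: [-0.6, -0.1, 0.2]
opening: 0.999
grasp_force: 0.0
```

Run:
```python
from h import *
s=bot.read_state();print(s['position'],s['force'])
T=np.eye(4);T[:3,:3]=s['tcp_rot'];T[:3,3]=s['position']
im=capture('wrist');cv2.imwrite('pics/w3.png',im[:,:,::-1])
m,K,D=KD('wrist');C=np.linalg.inv(T@np.array(m['hand_eye']))
p=C@np.array([.4535,-.0215,.084,1]);print(cv2.projectPoints(p[:3].reshape(1,1,3),np.zeros(3),np.zeros(3),K,D)[0].ravel())
```

```text
[ 0.45440071 -0.03952141  0.16181366] [-0.63356492 -0.1045309   0.15339501]
[288.91979347 244.89717569]
```

View pics/w3.png

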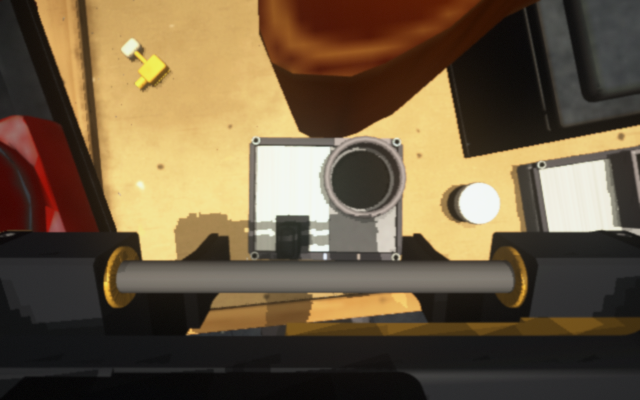

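The wrist view shows the round tab at (293,240), against a predicted (289,245), lying between the fingers and clear of both. I'll descend, then push toward -y.

Emit:
{"method": "apply_moves", "body": {
  "plan": "-0.13 0 0.48 0 0 0; -0.13 0 0.48 0 0 0; -0.13 0 0.48 0 0 0; -0.13 0 0.5 0 0 0; 0 0 0 0 0 0; 0 0 0 0 0 0"
}}

```text
time_s: 6.1
position: [0.4554, -0.0432, 0.0648]
tcp_rot: [[0.96, -0.109, 0.257], [-0.106, -0.994, -0.025], [0.258, -0.003, -0.966]]
force: [-0.4, 0.4, 0.1]
opening: 1.0
grasp_force: 0.0
```

Emit:
{"method": "apply_moves", "body": {
  "plan": "0 0.15 0 0 0 0; 0 0.15 0 0 0 0; 0 0.15 0 0 0 0; 0 0.15 0 0 0 0; 0 0.15 0 0 0 0; 0 0.15 0 0 0 0; 0 0.15 0 0 0 0; 0 0.15 0 0 0 0; 0 0.15 0 0 0 0; 0 0.1 0 0 0 0"
}}

```text
time_s: 6.93
position: [0.4489, -0.1138, 0.067]
tcp_rot: [[0.959, -0.109, 0.262], [-0.107, -0.994, -0.022], [0.263, -0.007, -0.965]]
force: [18.7, 22.6, -2.0]
opening: 1.001
grasp_force: 12.0
```

Emit:
{"method": "apply_moves", "body": {
  "plan": "0 0.05 0 0 0 0; 0 0.05 0 0 0 0; 0 0 0 0 0 0; 0 0 0 0 0 0"
}}

```text
time_s: 7.27
position: [0.449, -0.1139, 0.0666]
tcp_rot: [[0.96, -0.107, 0.26], [-0.108, -0.994, -0.012], [0.26, -0.017, -0.965]]
force: [19.0, 25.0, 0.9]
opening: 0.997
grasp_force: 13.3
```

The lever is stopped at tab y about -0.078, against an expected shut position of about -0.079, with a firm 25 N. I'll back off, lift and verify visually.

Emit:
{"method": "apply_moves", "body": {
  "plan": "0 -0.15 0 0 0 0; 0 -0.15 0 0 0 0; 0 -0.1 0 0 0 0; 0 0 0 0 0 0; 0.13 0 -0.48 0 0 0; 0.13 0 -0.48 0 0 0; 0.13 0 -0.48 0 0 0; 0.13 0 -0.48 0 0 0; 0 0 0 0 0 0; 0 0 0 0 0 0"
}}

```text
time_s: 8.1
position: [0.4506, -0.1007, 0.1652]
tcp_rot: [[0.958, -0.107, 0.264], [-0.104, -0.994, -0.028], [0.266, -0.0, -0.964]]
force: [0.2, 0.5, -0.8]
opening: 1.0
grasp_force: 0.0
```

Run:
```python
from h import *
s=bot.read_state();print(s['position'],s['force'])
T=np.eye(4);T[:3,:3]=s['tcp_rot'];T[:3,3]=s['position']
im=capture('wrist')[:,:,::-1];t=capture('top')[:,:,::-1]
cv2.imwrite('pics/w4.png',np.vstack([im[:270],cv2.resize(t[140:270,180:440],(640,320),interpolation=2)]))
m,K,D=KD('wrist');C=np.linalg.inv(T@np.array(m['hand_eye']))
p=C@np.array([.447,-.080,.084,1]);print(cv2.projectPoints(p[:3].reshape(1,1,3),np.zeros(3),np.zeros(3),K,D)[0].ravel())
```

```text
[ 0.45062144 -0.10066204  0.16516951] [ 0.21085079  0.46876346 -0.75547893]
[286.02856695 249.52919844]
```

View pics/w4.png

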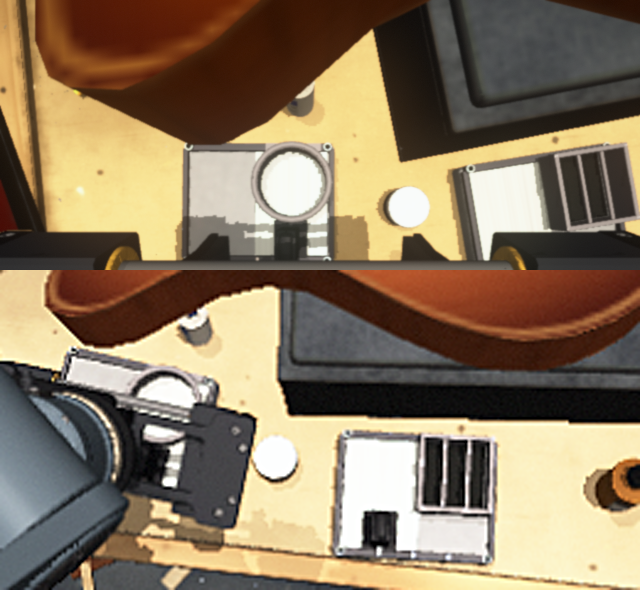

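The round collar is now fully covered by the bright blade. Its tab is at about (290,240), matching the predicted shut position. The square opening is fully dark with its tab at the +y end, and the jar and both bottles are still where they stood. The robot is touching nothing, so I'm handing in.

```bash
python3 -c "
from rig import bot
print(bot.hand_in())"
```

```text
the job is handed in; nothing more can be done
None
```

The job is handed in: I pushed the square gate fully open to its hard stop first, then pushed the round gate fully shut, and left the jar and both bottles where they stood; it took about 8 s of robot time.

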